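Push the bench supply home and lay the battery down for charging

ROBOT

A 6-joint arm with a two-finger parallel gripper is mounted at the origin on the work surface. World frame = base frame: x ahead of the robot, y to its left, z up, the work surface at z = 0. Lengths are in m, angles in rad, forces in N, time in s.
With the tool pointing down it reaches from about 0.25 to 0.775 m from the base axis. Payload 4 kg.
Tool frame: the origin (TCP) lies on the centre line of the jaws, within the pads' length; the fingertips stand 17 mm ahead of it and the grasp point (between the pads) lies 2 mm behind it; z points along the fingers, y is the line along which they close (so a half turn about z gives the same grasp; the last joint's range is limited). The gripper opens to 94 mm and grips with 3 to 60 N. Pads are 16 mm wide; open, the fingers measure 119 mm over their backs; the gripper's body (75 mm by 177 mm) begins 78 mm behind the grasp point.
Start: joints at [1.085, 0.087, 1.371, -0, 1.684, -0.103], TCP at [0.205, 0.51, 0.223] pointing down, gripper open.
Joint ranges: [-3.1, 3.1], [-0.76, 2.03], [0.27, 2.55], [-1.08, 4.22], [0.17, 2.65], [-2.57, 2.57]. Speed limits (rad/s): [2.79, 2.79, 3.14, 3.14, 3.14, 3.14].

INTERFACE

Orientations are given as [roll, pitch, yaw] about the fixed x, y, z axes, in that order (R = Rz(yaw) Ry(pitch) Rx(roll)).
In Python, from bench import robot gives the robot as it stands.
- The arm moves only by the tool servo_tool, never from a script. Its argument "plan" is a list of rows, each a list of 7 numbers: the shift along the tool's x, y, z normalised to -1 to 1, where 1 is 0.1 m, then the turn, a rotation vector about the tool's x, y, z normalised to -1 to 1, where 1 is pi/2 rad, then the finger opening in mm, from 0 to 94. In form: [[x, y, z, ax, ay, az, gripper], ...]. A call has 1 to 12 rows; each row is the pose to reach, as a shift and turn from the pose commanded when the call began, along the tool's axes at that moment; what a row does not reach only later rows make up. A row lasts 1/12 s, in which the tool goes at most 41.7 mm and 7.16 degrees, less where a joint would pass 70% of its speed; a pose out of reach is approached as far as the arm can. A call with a number of a shift or a turn outside -1 to 1 is refused whole. A call with a gripper value outside its range is refused whole. The fingers move at their own pace and stop on an object; the grip force is fixed at half the most. Time passes only in rows, so rows that repeat a pose let the fingers close. It gives the time, the measured TCP pose, the force, the opening and the grip force at its end, in the units of the state.
- robot.get_obs(): the state, without advancing time (a new reading comes with each control period).
- robot.snapshot(name): name is "scene" or "top" or "wrist"; returns the picture (480x640x3 uint8, red, green, blue); there is no depth.
- robot.camera_params(name): a dict with "camera_matrix" (3x3 intrinsics, pixels), "distortion" ([k1, k2, p1, p2, k3] as OpenCV has them; the pictures are not rectified), "rvec" (rotation vector, rad) and "tvec" (3), from world to camera coordinates, as OpenCV has them; the wrist camera has in their place "tool_from_camera" (4x4, takes a point from camera to tool coordinates, whose origin is the TCP and whose axes are the flange's). Camera axes: x right, y down, z forward; pixel columns grow to the right and rows downward; lengths in m; the calibration is good to about 2 mm. A picture is of the moment at which its call begins: read the wrist's pose just before it. camera_params takes no time and is no camera call.
- robot.close_job(): hands the job in; it is judged then, once.
Trained networks look in the newest picture that a camera, given by its name, has taken for a name from the list of things; names that differ only in an ending like _2 or _b are one class to them, and where a whole thing is asked for, a point or a joint stands for the part that bears it (a point fixed in the world has none). Each returns a list of dicts, best first, with "conf" (0 to 1); they miss things now and then, are a little off and sometimes report something else, mostly with a low value. They report only what shows in the picture. A call takes as long as a camera call. They do not tell look-alikes from the thing itself.
- robot.find_in(thing, camera): "extent" ([centre column, centre row, width, height] in pixels, round what is visible of it).
The state is a dict: "time": time; "joint_positions": joint angles; "qvel": joint speeds; "joint_torque": joint torques, N m; "tool_pos": TCP position; "ee_rot": TCP orientation; "wrist_force": force on the tool from outside, world axes, zero at the start; "wrist_torque": the same for the moment, N m; "width": finger opening in m; "finger_force": force on a finger pad.
Only numpy, scipy, OpenCV 4.12 (cv2) and the standard library are available. Lean on these libraries where they do the work, as an engineer would, in place of code of your own. Each camera call takes 0.05 s, during which the arm holds its last target. There are 200 camera calls.

TASK

On the grey charging board, push the bench power supply away from the robot, by walking it on the two bare corners of its near face, until it sits between the side cleats, square and flush against the back batten; do not push on the knobs and terminals in the middle of that face. Then tip the standing battery over the board's edge so that it lies flat on its side on the board, its top towards the middle of the board. Leave everything else on the bench alone.

Things in the scene. Friction and masses are not known exactly. Their poses are not given: they have to be found in the camera images.
- board: Charging board, fixed to the bench: grey, 360 (x) x 320 (y) x 12 mm thick. Origin: centre of its underside, at bench height; x points away from the robot, z up. Two wooden side cleats, 75 mm long, run from the batten towards the robot, inner faces at y = +-137 mm, tops at z = 30 mm. The bare side edges at y = +-160 mm, 12 mm high, are the low stop for tipping the battery
- supply: Bench power supply: off-white flat-bottomed box 130 (x) x 220 (y) x 88 mm high, 1.2 to 1.9 kg, loose on the board 90 to 130 mm short of the batten, askew. Too big to grip; slides flat if pushed low. Origin: centre of its underside; x points away from the robot (far face x = +65 mm, near face with the controls x = -65 mm), z up. Home: origin at x = +90, y = 0 +-27, z = 12 mm of the board
- near_left (a point): Middle of the bare left (+y) corner strip of the supply's near face: 87.5 mm left of its middle, 35 mm above its underside. The bare strip is about 45 mm wide; pushing it away from the robot turns the supply clockwise seen from above
- near_right (a point): The same on the right (-y) side of the near face; pushing it turns the supply counter-clockwise
- controls: The knobs and terminals of the supply, fixed to it: they fill its near face from y = -58 to +58 mm and stick out 18 mm towards the robot, 20 to 49 mm above its underside. Same origin and axes as the supply. Not to be pushed
- battery: Sealed battery: black block with grey labels, 70 (x) x 47 (y) x 100 mm high, 0.72 kg, standing on the bench beside the board's left or right edge, 3 to 13 mm off it and about parallel. Origin: centre of its underside; z towards its top with two small brass tabs. Pushed near its top towards the board, its foot catches on the board's edge and it falls onto the board
- battery_mid (a point): Centre of the battery, 50 mm above its underside
- can: Bystander: small dark spray can, 45 mm across, 105 mm high, beside the board's other edge. Origin: centre of its underside
- phone: Bystander: phone lying on the bench, 147 x 72 x 11 mm. Origin: centre of its underside
- tape: Bystander: roll of masking tape lying flat, 96 mm across, 24 mm high. Origin: centre of its underside
- jar: Bystander: paint jar, 68 mm across, 85 mm high. Origin: centre of its underside
- mug: Bystander: white mug, 80 mm across, 90 mm high. Origin: centre of its underside
- batten (a point): Middle of the near face of the wooden back batten, which runs along the board's far edge over its full width; on the board's top, 155 mm beyond the board's centre. The batten is 25 mm thick and 30 mm high. Same axes as the board
- marker: Bystander: yellow marker lying on the bench, 14 mm thick, about 130 mm long. Origin: under its middle
- screwdriver: Bystander: screwdriver lying on the bench, about 200 mm long. Origin: on the bench near its middle
Things that resemble listed ones, but are neither listed nor needed, are in the scene too. Leave any pink or turquoise look-alike of the battery alone.

How it is judged:
On the way, in this order (a step that is already met when the one before it is completed fails the run):
1. the supply stands home between the cleats, square and flush against the batten (x of supply in the frame of board above 0.085 m and angle between the x axis of supply and the x axis of board, either way round below 0.045 rad and angle between supply's own z axis and vertical below 0.03 rad), for 0.2 s.
2. then the battery lies on its side on the board (angle between battery's own z axis and vertical between 1.45 and 1.69 rad), for 0.2 s.
At the end, for the whole second after the job is handed in: Supply flat on the board between the cleats, within 5 mm of the batten, square within 2.5 degrees. Battery flat on its broad side on the board (within 7 degrees), across it within 20 degrees, top towards the board's middle, its centre over the board, 20 mm inside the near edge. Both at rest (all of step 1 and all of step 2 and y of supply in the frame of board between -0.03 and 0.03 m and z of supply in the frame of board below 0.016 m and angle between the z axis of battery and the y axis of board, either way round below 0.35 rad and z of battery_mid in the frame of board between 0.029 and 0.042 m and x of battery_mid in the frame of board above -0.16 m and y of battery_mid in the frame of board between -0.158 and 0.158 m and linear speed of each of battery, supply below 0.02 m/s and z of board in the frame of battery_mid above 0.01 m and angle between battery's own x axis and vertical between 1.42 and 1.72 rad); the robot touches nothing.
It fails at once if the knobs and terminals are pushed (over 4 N by the robot) (contact force between controls and the fingers above 4 N or contact force between controls and the arm above 4 N).
It fails at once if the supply is tipped by more than about 9 degrees (angle between supply's own z axis and vertical above 0.15 rad).
It fails at once if a bystander (can, phone, tape, jar, mug, marker, screwdriver) is moved by more than 30 mm (distance of any of can, phone, tape, jar, mug, marker, screwdriver from where it was at the start of the episode above 0.03 m).
It also fails if it takes over 64 s, if anything falls off the work surface, if the arm or the gripper's body presses on something with over 40 N, if the wrist force passes 120 N, or if a joint passes its speed limit or range.

## Working session

There is one attempt and no reset: what is moved stays moved. The work goes in short steps, Python scripts to look and compute and a tool call to move; the robot and the scene stay as the last step left them, time stands still between calls to the robot, and variables do not carry over. Pictures are saved under pics/ and viewed, at most 10 in all, crops included, and the job is handed in when it is done.

Besides the shell and the picture viewer there is one more tool, called after "Emit:" in YAML: its name, and indented under it one key for each argument. servo_tool: Moves the arm, as the interface text tells. Scaled input: -1 to 1 covers 0.1 m each way for a shift and pi/2 rad each way for a turn. Its arguments: {"type":"object","properties":{"plan":{"type":"array","items":{"type":"array","items":{"type":"number"}}}},"required":["plan"]}

```bash
mkdir -p pics; cat > h.py <<'E'
import numpy as np, cv2
from bench import robot
def P(name):
    p=robot.camera_params(name); return np.array(p["camera_matrix"]),np.array(p["distortion"]),np.array(p["rvec"],float),np.array(p["tvec"],float)
def ray(name,uv,z):
    K,D,r,t=P(name); R=cv2.Rodrigues(r)[0]
    n=cv2.undistortPoints(np.array([[uv]],float),K,D)[0,0]
    d=R.T@np.array([n[0],n[1],1]); c=-R.T@t.ravel()
    return c+d*(z-c[2])/d[2]
def proj(name,X):
    K,D,r,t=P(name); return cv2.projectPoints(np.array(X,float).reshape(-1,3),r,t,K,D)[0][:,0]
def save(name,f,crop=None,s=1):
    im=robot.snapshot(name)[:,:,::-1].copy()
    cv2.imwrite('pics/raw_'+f,im)
    if crop: im=im[crop[1]:crop[3],crop[0]:crop[2]]
    cv2.imwrite('pics/'+f,cv2.resize(im,None,fx=s,fy=s,interpolation=cv2.INTER_CUBIC))
E
python3 - <<'E'
from h import *
save('top','t1.png');save('scene','s1.png')
for n in ['board','supply','battery','can','controls','phone','tape','jar','mug','marker','screwdriver']:
    for c in ['top','scene']:
        print(n,c,[(np.round(d['extent']).astype(int).tolist(),round(d['conf'],2)) for d in robot.find_in(n,c)][:3])
print(robot.get_obs())
E
```

```text
board top [([355, 207, 147, 152], 0.86), ([436, 222, 30, 37], 0.37)]
board scene [([311, 283, 162, 148], 0.57)]
supply top [([355, 218, 104, 74], 0.92)]
supply scene [([301, 249, 116, 91], 0.95)]
battery top [([460, 159, 44, 32], 0.97), ([349, 317, 39, 32], 0.86), ([437, 222, 30, 32], 0.63)]
battery scene [([306, 172, 31, 47], 0.89), ([211, 247, 28, 55], 0.74)]
can top [([278, 244, 22, 18], 0.81), ([506, 314, 45, 34], 0.37)]
can scene [([382, 227, 25, 41], 0.58)]
controls top [([361, 251, 42, 16], 0.79)]
controls scene []
phone top [([173, 340, 43, 70], 0.65)]
phone scene [([476, 170, 50, 43], 0.92)]
tape top [([506, 316, 40, 37], 0.88)]
tape scene [([158, 190, 44, 36], 0.57)]
jar top [([153, 239, 36, 34], 0.82)]
jar scene [([522, 234, 36, 41], 0.8), ([143, 226, 48, 57], 0.7)]
mug top [([507, 249, 55, 38], 0.67)]
mug scene [([141, 226, 47, 54], 0.66)]
marker top [([178, 186, 48, 27], 0.75)]
marker scene [([509, 294, 57, 29], 0.82), ([212, 250, 26, 55], 0.49), ([525, 234, 36, 42], 0.26)]
screwdriver top [([499, 187, 30, 76], 0.9), ([280, 245, 21, 22], 0.7)]
screwdriver scene [([130, 303, 15, 85], 0.77), ([311, 284, 170, 155], 0.19)]
{'time': 1.2, 'joint_positions': array([ 1.08492379e+00,  8.72006385e-02,  1.37069730e+00, -2.81625973e-05,
        1.68360279e+00, -1.03082906e-01]), 'qvel': array([ 0.00258846,  0.00027147,  0.0004495 , -0.00100195,  0.00113752,
       -0.00023033]), 'joint_torque': array([ 3.93458758e-04, -3.40053964e+01, -3.02597666e+01,  7.17574940e-02,
        2.38554517e-02, -5.38436069e-06]), 'tool_pos': array([0.20544212, 0.51020702, 0.2225069 ]), 'ee_rot': array([3.14150410e+00, 3.72934903e-05, 2.75879985e+00]), 'wrist_force': array([-0.93697561, -0.10035229, -0.16382326]), 'wrist_torque': array([-0.05380523,  0.01973436, -0.0026547 ]), 'finger_force': 0.0, 'width': 0.09396045572679596}
```

```bash
python3 - <<'E'
import cv2
im=cv2.imread('pics/raw_t1.png')[110:350,230:550]
cv2.imwrite('pics/t1c.png',cv2.resize(im,None,fx=2.5,fy=2.5,interpolation=cv2.INTER_CUBIC))
E
```

```text
(no output)
```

View pics/t1c.png

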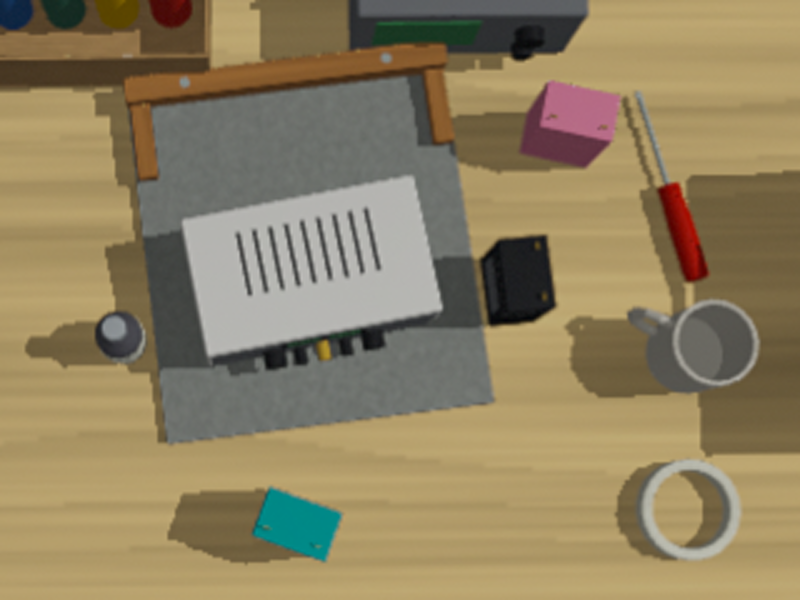

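View pics/s1.png

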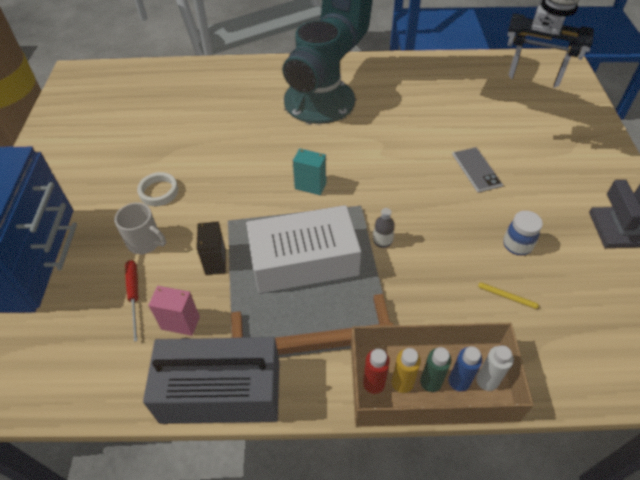

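Black battery at top-full (437,222), beside the board's right edge; pink (460,159) and turquoise (349,317) blocks are the look-alikes to ignore. The black block with brass tabs, close to and parallel to the board's edge, fits. Supply top corners and board corners are clear in the crop.

```bash
python3 - <<'E'
from h import *
c=lambda x,y,z: ray('top',(230+x/2.5,110+y/2.5),z)[:2]
B=dict(nl=c(169,442,.012),nr=c(494,402,.012)); print({k:v.round(4) for k,v in B.items()})
v=B['nl']-B['nr']; print('board w',np.linalg.norm(v)); yb=np.arctan2(-v[0],v[1]); print('board yaw',yb)
# batten top corners z=.042 (board x 0.155..0.18)
for q in [(125,80),(446,45),(127,103),(447,66)]: print('batten',c(*q,.042).round(4))
S=[c(183,219,.1),c(415,177,.1),c(441,311,.1),c(210,358,.1)]; print('sup',np.round(S,4)); 
for i in range(4): d=S[i]-S[i-1]; print(np.linalg.norm(d).round(4),np.arctan2(d[1],d[0]).round(4))
R=lambda a:np.array([[np.cos(a),-np.sin(a)],[np.sin(a),np.cos(a)]])
bc=(B['nl']+B['nr'])/2+R(yb)@[.18,0]; print('board c',bc.round(4))
print('sup in board',(R(yb).T@(np.mean(S,0)-bc)).round(4))
T=[c(497,240,.1),c(546,236,.1),c(555,305,.1),c(508,311,.1)]; print('bat',np.round(T,4),np.mean(T,0).round(4),'in board',[(R(yb).T@(t-bc)).round(4).tolist() for t in T])
# battery base right-angle: and crop
im=cv2.imread('pics/raw_t1.png')[180:265,390:510]
cv2.imwrite('pics/b1.png',cv2.resize(im,None,fx=6,fy=6,interpolation=cv2.INTER_CUBIC))
E
```

```text
{'nl': array([0.417 , 0.0903]), 'nr': array([ 0.4528, -0.2243])}
board w 0.3166166205208041
board yaw 0.1132750633310697
batten [0.7697 0.132 ]
batten [ 0.8029 -0.1844]
batten [0.7462 0.1298]
batten [ 0.7813 -0.1846]
sup [[ 0.617   0.0723]
 [ 0.6549 -0.1423]
 [ 0.5294 -0.1625]
 [ 0.4882  0.048 ]]
0.1311 0.1864
0.2179 -1.3961
0.1271 -2.9815
0.2146 1.7641
board c [ 0.6137 -0.0466]
sup in board [-0.041   0.0052]
bat [[ 0.5949 -0.2162]
 [ 0.5983 -0.2616]
 [ 0.5341 -0.2672]
 [ 0.5289 -0.2238]] [ 0.5641 -0.2422] in board [[-0.0378, -0.1663], [-0.0396, -0.2119], [-0.1041, -0.2102], [-0.1043, -0.1665]]
```

View pics/b1.png

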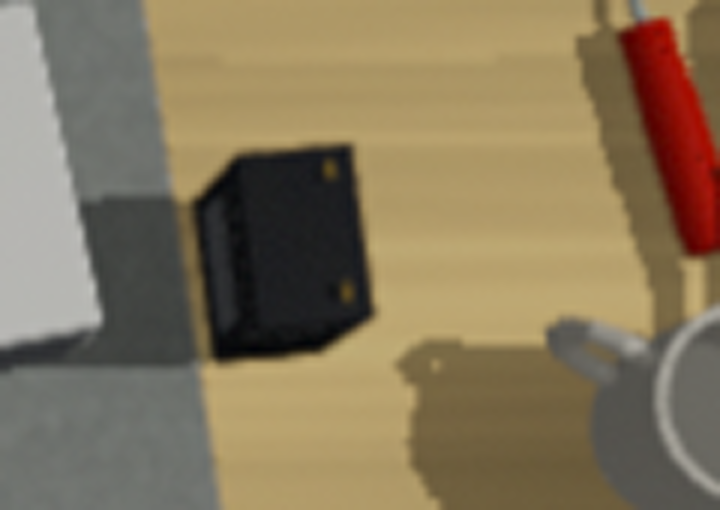

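Confirmed: the black block with brass tabs in the crop at (290,250), full (437,222), is the battery. Supply has about 131 mm to go; its left corner lags, so I push that first. Moving to staging with the fingers closed.

Emit:
servo_tool:
  plan:
    - [-1, -0.9, 0, 0, 0, 0, 0]
    - [-1, -0.9, 0, 0, 0, 0, 0]
    - [-1, -0.9, 0, 0, 0, 0, 0]
    - [-1, -0.9, 0, 0, 0, 0, 0]

```text
time: 1.53
tool_pos: [0.2663, 0.3856, 0.2228]
ee_rot: [-3.14, 0.002, 2.755]
wrist_force: [0.7, 0.3, -0.4]
width: 0.071
finger_force: 0.0
```

Emit:
servo_tool:
  plan:
    - [-1, -0.9, 0, 0, 0, 0, 0]
    - [-1, -0.9, 0, 0, 0, 0, 0]
    - [-1, -0.9, 0, 0, 0, 0, 0]
    - [-1, -0.9, 0, 0, 0, 0, 0]

```text
time: 1.87
tool_pos: [0.3255, 0.2649, 0.2228]
ee_rot: [-3.141, 0.002, 2.753]
wrist_force: [0.3, 0.2, 0.6]
width: 0.0439
finger_force: 0.0
```

Emit:
servo_tool:
  plan:
    - [-1, -0.9, 0, 0, 0, 0, 0]
    - [-1, -0.9, 0, 0, 0, 0, 0]
    - [-1, -0.9, 0, 0, 0, 0, 0]
    - [-1, -0.9, 0, 0, 0, 0, 0]

```text
time: 2.2
tool_pos: [0.3848, 0.1441, 0.2226]
ee_rot: [-3.141, 0.002, 2.753]
wrist_force: [0.5, -0.0, 0.3]
width: 0.0178
finger_force: 0.0
```

Emit:
servo_tool:
  plan:
    - [-1, -0.9, 0, 0, 0, -0.3136, 0]
    - [-1, -0.9, 0, 0, 0, -0.3136, 0]
    - [-1, -0.9, 0, 0, 0, -0.3136, 0]
    - [-1, -0.9, 0, 0, 0, -0.3136, 0]
    - [-1, -0.9, 0, 0, 0, -0.3136, 0]

```text
time: 2.62
tool_pos: [0.4439, 0.024, 0.2221]
ee_rot: [-3.14, 0.0, -3.032]
wrist_force: [-0.1, -0.1, -0.3]
width: 0.0005
finger_force: 0.0
```

Emit:
servo_tool:
  plan:
    - [0, 0, 0.4, 0, 0, 0, 0]
    - [0, 0, 0.8, 0, 0, 0, 0]
    - [0, 0, 1, 0, 0, 0, 0]

```text
time: 2.87
tool_pos: [0.4402, 0.028, 0.1183]
ee_rot: [3.139, -0.005, -3.032]
wrist_force: [-0.3, -0.1, -1.3]
width: 0.0003
finger_force: 0.0
```

Emit:
servo_tool:
  plan:
    - [0, 0, 0.4, 0, 0, 0, 0]
    - [0, 0, 0.77, 0, 0, 0, 0]
    - [-0.15, 0, 0.77, 0, 0, 0, 0]
    - [-0.35, 0, 0.77, 0, 0, 0, 0]
    - [-0.44, 0, 0.77, 0, 0, 0, 0]
    - [-0.52, 0, 0.77, 0, 0, 0, 0]
    - [-0.6, 0, 0.77, 0, 0, 0, 0]
    - [-0.66, 0, 0.77, 0, 0, 0, 0]
    - [-0.66, 0, 0.77, 0, 0, 0, 0]

```text
time: 3.62
tool_pos: [0.5066, 0.036, 0.0448]
ee_rot: [3.139, -0.004, -3.031]
wrist_force: [-3.1, 2.2, -0.7]
width: 0.0006
finger_force: 1.5
```

```bash
python3 - <<'E'
from h import *
save('top','t2.png',(230,110,470,310),3)
E
```

```text
(no output)
```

View pics/t2.png

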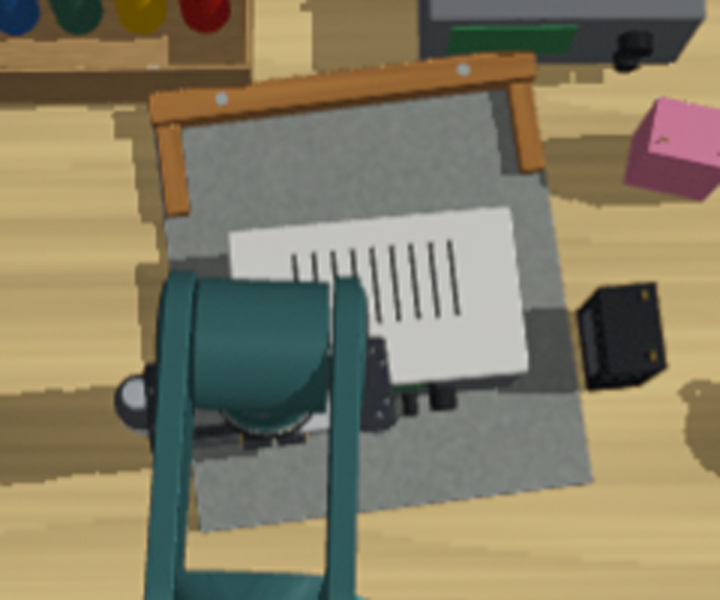

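```bash
cat >> h.py <<'E'
def sup(a,b,off,s):
    "far top corners in crop px -> board-frame pose"
    q=[ray('top',(off[0]+p[0]/s,off[1]+p[1]/s),.1)[:2] for p in (a,b)]
    e=q[0]-q[1]; y=np.arctan2(-e[0],e[1]); A=.11
    M=np.array([[np.cos(A),np.sin(A)],[-np.sin(A),np.cos(A)]])
    m=(q[0]+q[1])/2-.065*np.array([np.cos(y),np.sin(y)])
    print('w',np.linalg.norm(e).round(4),'yaw',(y-A).round(4),'pos',(M@(m-[.611,-.0466])).round(4))
E
python3 - <<'E'
from h import *
sup((230,232),(510,207),(230,110),3)
sup((183,219),(415,177),(230,110),2.5)
E
```

```text
w 0.2167 yaw -0.027 pos [-0.0258  0.0003]
w 0.2179 yaw 0.0647 pos [-0.0388  0.0046]
```

Emit:
servo_tool:
  plan:
    - [0.4, 0, 0, 0, 0, 0, 0]
    - [0.45, -0.3, 0, 0, 0, 0, 0]
    - [0.45, -0.7, 0, 0, 0, 0, 0]
    - [0.45, -0.94, 0, 0, 0, 0, 0]
    - [0.45, -0.94, 0, 0, 0, 0, 0]

```text
time: 4.08
tool_pos: [0.4751, -0.0681, 0.0472]
ee_rot: [-3.138, 0.004, -3.036]
wrist_force: [-0.3, -0.4, 0.4]
width: -0.0001
finger_force: 0.0
```

Emit:
servo_tool:
  plan:
    - [0, -0.41, 0, 0, 0, 0, 0]
    - [0, -0.82, 0, 0, 0, 0, 0]
    - [-0.3, -0.88, 0, 0, 0, 0, 0]
    - [-0.4, -0.88, 0, 0, 0, 0, 0]
    - [-0.5, -0.88, 0, 0, 0, 0, 0]
    - [-0.6, -0.88, 0, 0, 0, 0, 0]
    - [-0.7, -0.88, 0, 0, 0, 0, 0]
    - [-0.74, -0.88, 0, 0, 0, 0, 0]
    - [-0.4, -0.88, 0, 0, 0, 0, 0]
    - [-0.05, -0.7, 0, 0, 0, 0, 0]
    - [0, -0.3, 0, 0, 0, 0, 0]
    - [0, 0, 0, 0, 0, 0, 0]

```text
time: 5.08
tool_pos: [0.4711, -0.0617, 0.0455]
ee_rot: [3.14, -0.0, -3.033]
wrist_force: [0.1, 0.0, 0.9]
width: 0.0001
finger_force: 0.0
```

Emit:
servo_tool:
  plan:
    - [0, 0.41, 0, 0, 0, 0, 0]
    - [0, 0.82, 0, 0, 0, 0, 0]
    - [-0.33, 0.88, 0, 0, 0, 0, 0]
    - [-0.43, 0.88, 0, 0, 0, 0, 0]
    - [-0.53, 0.88, 0, 0, 0, 0, 0]
    - [-0.63, 0.88, 0, 0, 0, 0, 0]
    - [-0.73, 0.88, 0, 0, 0, 0, 0]
    - [-0.83, 0.88, 0, 0, 0, 0, 0]
    - [-0.48, 0.88, 0, 0, 0, 0, 0]
    - [-0.2, 0.6, 0, 0, 0, 0, 0]
    - [-0.2, 0.25, 0, 0, 0, 0, 0]
    - [-0.2, 0, 0, 0, 0, 0, 0]

```text
time: 6.08
tool_pos: [0.492, -0.0639, 0.0455]
ee_rot: [-3.141, -0.001, -3.032]
wrist_force: [0.6, 0.1, -0.4]
width: 0.0003
finger_force: 0.0
```

```bash
cat >> h.py <<'E'
def edge(cr=(285,120,440,290)):
    "far edge of the white supply top, by fitting topmost bright grey pixels per column"
    im=robot.snapshot('top').astype(int); m=(im.min(2)>150)&(im.max(2)-im.min(2)<22)
    m=cv2.morphologyEx(m.astype(np.uint8),cv2.MORPH_OPEN,np.ones((5,5)))
    n,l,st,_=cv2.connectedComponentsWithStats(m[cr[1]:cr[3],cr[0]:cr[2]])
    k=1+np.argmax(st[1:,4]); M=(l==k)
    cols=np.where(M.any(0))[0]; top=M[:,cols].argmax(0)
    u=cols+cr[0]; v=top+cr[1]-.5
    s=(u>u.min()+3)&(u<u.max()-3)
    for _ in range(4):
        a,b=np.polyfit(u[s],v[s],1); s=s&(abs(v-a*u-b)<1)
    print('px',u.min(),u.max(),'area',st[k,4],'used',s.sum())
    sup((u.min()-.5,a*u.min()+b),(u.max()+.5,a*u.max()+b),(0,0),1)
E
python3 -c "
from h import *
edge()"
```

```text
px 304 402 area 3311 used 87
w 0.2314 yaw -0.0186 pos [ 0.0147 -0.0046]
```

Emit:
servo_tool:
  plan:
    - [0, -0.41, 0, 0, 0, 0, 0]
    - [-0.1, -0.8, 0, 0, 0, 0, 0]
    - [-0.45, -0.84, 0, 0, 0, 0, 0]
    - [-0.55, -0.84, 0, 0, 0, 0, 0]
    - [-0.65, -0.84, 0, 0, 0, 0, 0]
    - [-0.75, -0.84, 0, 0, 0, 0, 0]
    - [-0.85, -0.84, 0, 0, 0, 0, 0]
    - [-0.95, -0.84, 0, 0, 0, 0, 0]
    - [-0.6, -0.84, 0, 0, 0, 0, 0]
    - [-0.25, -0.65, 0, 0, 0, 0, 0]
    - [-0.25, -0.28, 0, 0, 0, 0, 0]
    - [-0.25, 0.04, 0, 0, 0, 0, 0]

```text
time: 7.13
tool_pos: [0.5151, -0.0543, 0.0449]
ee_rot: [3.14, -0.002, -3.035]
wrist_force: [-0.2, 0.8, 0.2]
width: 0.0005
finger_force: 0.0
```

```bash
python3 -c "
from h import *
edge()"
```

```text
px 296 399 area 3140 used 16
w 0.25 yaw 0.1247 pos [ 0.0369 -0.004 ]
```

Emit:
servo_tool:
  plan:
    - [0, 0.41, 0, 0, 0, 0, 0]
    - [0, 0.8, 0, 0, 0, 0, 0]
    - [-0.3, 0.85, 0, 0, 0, 0, 0]
    - [-0.42, 0.85, 0, 0, 0, 0, 0]
    - [-0.54, 0.85, 0, 0, 0, 0, 0]
    - [-0.66, 0.85, 0, 0, 0, 0, 0]
    - [-0.78, 0.85, 0, 0, 0, 0, 0]
    - [-0.9, 0.85, 0, 0, 0, 0, 0]
    - [-0.55, 0.85, 0, 0, 0, 0, 0]
    - [-0.3, 0.55, 0, 0, 0, 0, 0]
    - [-0.3, 0.15, 0, 0, 0, 0, 0]
    - [-0.3, -0.03, 0, 0, 0, 0, 0]

```text
time: 8.18
tool_pos: [0.5464, -0.0571, 0.0452]
ee_rot: [-3.14, -0.002, -3.031]
wrist_force: [0.6, -1.0, 0.9]
width: 0.0004
finger_force: 0.0
```

```bash
python3 - <<'E'
from h import *
edge()
save('top','t3.png',(260,110,460,260),4)
E
```

```text
px 304 398 area 2707 used 87
w 0.2226 yaw -0.0611 pos [ 0.063  -0.0031]
```

View pics/t3.png

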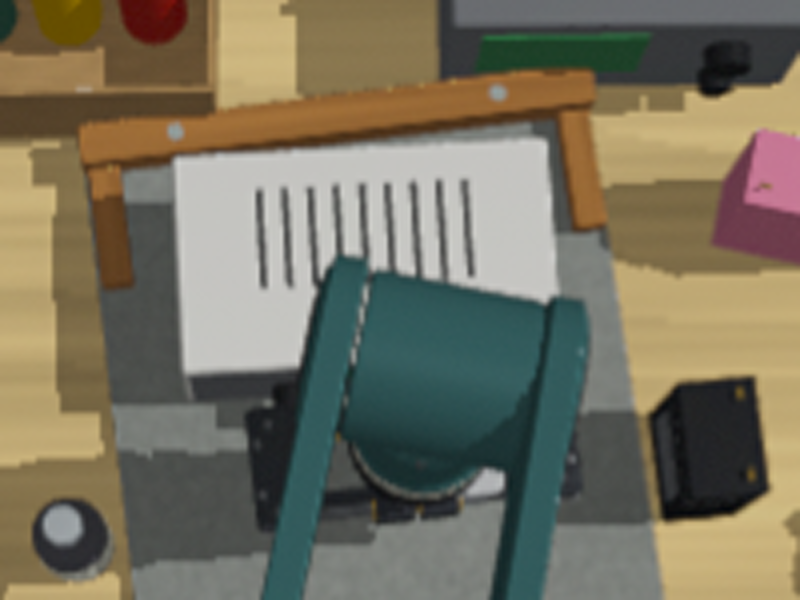

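Emit:
servo_tool:
  plan:
    - [0, -0.41, 0, 0, 0, 0, 0]
    - [-0.1, -0.8, 0, 0, 0, 0, 0]
    - [-0.4, -0.84, 0, 0, 0, 0, 0]
    - [-0.5, -0.84, 0, 0, 0, 0, 0]
    - [-0.6, -0.84, 0, 0, 0, 0, 0]
    - [-0.7, -0.84, 0, 0, 0, 0, 0]
    - [-0.76, -0.84, 0, 0, 0, 0, 0]
    - [-0.76, -0.84, 0, 0, 0, 0, 0]
    - [-0.4, -0.84, 0, 0, 0, 0, 0]
    - [-0.1, -0.65, 0, 0, 0, 0, 0]
    - [-0.1, -0.28, 0, 0, 0, 0, 0]
    - [-0.1, 0.03, 0, 0, 0, 0, 0]

```text
time: 9.28
tool_pos: [0.5553, -0.0489, 0.0452]
ee_rot: [3.14, -0.001, -3.033]
wrist_force: [0.3, -0.1, 0.4]
width: 0.0005
finger_force: 0.0
```

Emit:
servo_tool:
  plan:
    - [0, 0.41, 0, 0, 0, 0, 0]
    - [0, 0.8, 0, 0, 0, 0, 0]
    - [-0.35, 0.87, 0, 0, 0, 0, 0]
    - [-0.45, 0.87, 0, 0, 0, 0, 0]
    - [-0.55, 0.87, 0, 0, 0, 0, 0]
    - [-0.6, 0.87, 0, 0, 0, 0, 0]
    - [-0.65, 0.87, 0, 0, 0, 0, 0]
    - [-0.68, 0.87, 0, 0, 0, 0, 0]
    - [-0.68, 0.87, 0, 0, 0, 0, 0]

```text
time: 10.03
tool_pos: [0.6124, 0.0465, 0.0451]
ee_rot: [3.137, -0.007, -3.029]
wrist_force: [-7.0, 4.6, 1.5]
width: 0.0003
finger_force: 3.3
```

```bash
python3 - <<'E'
from h import *
edge()
E
```

```text
px 343 397 area 1849 used 18
w 0.1297 yaw -0.0319 pos [ 0.0838 -0.0526]
```

Emit:
servo_tool:
  plan:
    - [-0.02, 0, 0, 0, 0, 0, 0]
    - [-0.04, 0, 0, 0, 0, 0, 0]
    - [-0.06, 0, 0, 0, 0, 0, 0]
    - [-0.06, 0, 0, 0, 0, 0, 0]

```text
time: 10.42
tool_pos: [0.6173, 0.047, 0.045]
ee_rot: [3.137, -0.009, -3.03]
wrist_force: [-9.9, 5.3, 3.3]
width: 0.0007
finger_force: 4.6
```

Emit:
servo_tool:
  plan:
    - [0.3, 0, 0, 0, 0, 0, 0]
    - [0.55, 0, 0, 0, 0, 0, 0]
    - [0.6, -0.35, 0, 0, 0, 0, 0]
    - [0.6, -0.75, 0, 0, 0, 0, 0]
    - [0.6, -0.9, 0, 0, 0, 0, 0]
    - [0.6, -0.9, 0, 0, 0, 0, 0]

```text
time: 10.92
tool_pos: [0.5719, -0.0547, 0.0461]
ee_rot: [-3.141, 0.001, -3.035]
wrist_force: [0.3, 0.1, -0.7]
width: 0.0009
finger_force: 0.0
```

```bash
python3 - <<'E'
from h import *
edge()
E
```

```text
px 300 395 area 2579 used 87
w 0.2265 yaw -0.0178 pos [ 0.0872 -0.0008]
```

Emit:
servo_tool:
  plan:
    - [0, -0.41, 0, 0, 0, 0, 0]
    - [0, -0.8, 0, 0, 0, 0, 0]
    - [-0.3, -0.84, 0, 0, 0, 0, 0]
    - [-0.45, -0.84, 0, 0, 0, 0, 0]
    - [-0.5, -0.84, 0, 0, 0, 0, 0]
    - [-0.53, -0.84, 0, 0, 0, 0, 0]
    - [-0.56, -0.84, 0, 0, 0, 0, 0]
    - [-0.58, -0.84, 0, 0, 0, 0, 0]
    - [-0.58, -0.84, 0, 0, 0, 0, 0]

```text
time: 11.72
tool_pos: [0.6356, -0.1287, 0.0452]
ee_rot: [3.141, -0.006, -3.031]
wrist_force: [-5.9, -1.6, 2.6]
width: 0.0008
finger_force: 2.9
```

Emit:
servo_tool:
  plan:
    - [-0.02, 0, 0, 0, 0, 0, 0]
    - [-0.04, 0, 0, 0, 0, 0, 0]
    - [-0.04, 0, 0, 0, 0, 0, 0]

```text
time: 11.97
tool_pos: [0.6388, -0.1292, 0.0452]
ee_rot: [-3.141, -0.008, -3.031]
wrist_force: [-7.6, -3.6, 2.3]
width: 0.0004
finger_force: 3.9
```

Emit:
servo_tool:
  plan:
    - [-0.02, 0, 0, 0, 0, 0, 0]
    - [-0.04, 0, 0, 0, 0, 0, 0]
    - [-0.04, 0, 0, 0, 0, 0, 0]

```text
time: 12.22
tool_pos: [0.6394, -0.1292, 0.0452]
ee_rot: [-3.141, -0.016, -3.031]
wrist_force: [-17.1, -4.4, 7.9]
width: 0.0003
finger_force: 9.0
```

Emit:
servo_tool:
  plan:
    - [0.3, 0, 0, 0, 0, 0, 0]
    - [0.6, 0, 0, 0, 0, 0, 0]
    - [0.65, 0.35, 0, 0, 0, 0, 0]
    - [0.65, 0.75, 0, 0, 0, 0, 0]
    - [0.65, 0.88, 0, 0, 0, 0, 0]
    - [0.65, 0.88, 0, 0, 0, 0, 0]

```text
time: 12.72
tool_pos: [0.5707, -0.0445, 0.0456]
ee_rot: [3.14, -0.001, -3.027]
wrist_force: [0.4, -0.1, -0.2]
width: 0.0007
finger_force: 0.0
```

```bash
python3 - <<'E'
from h import *
edge()
E
```

```text
px 299 395 area 2464 used 87
w 0.2298 yaw 0.013 pos [ 0.0902 -0.0021]
```

Emit:
servo_tool:
  plan:
    - [0, 0.41, 0, 0, 0, 0, 0]
    - [0, 0.8, 0, 0, 0, 0, 0]
    - [-0.3, 0.81, 0, 0, 0, 0, 0]
    - [-0.48, 0.81, 0, 0, 0, 0, 0]
    - [-0.54, 0.81, 0, 0, 0, 0, 0]
    - [-0.57, 0.81, 0, 0, 0, 0, 0]
    - [-0.59, 0.81, 0, 0, 0, 0, 0]
    - [-0.61, 0.81, 0, 0, 0, 0, 0]
    - [-0.61, 0.81, 0, 0, 0, 0, 0]

```text
time: 13.52
tool_pos: [0.6202, 0.0385, 0.0454]
ee_rot: [3.14, -0.009, -3.032]
wrist_force: [-9.5, 2.4, 6.1]
width: 0.0004
finger_force: 5.0
```

Emit:
servo_tool:
  plan:
    - [-0.02, 0, 0, 0, 0, 0, 0]
    - [-0.04, 0, 0, 0, 0, 0, 0]
    - [-0.04, 0, 0, 0, 0, 0, 0]

```text
time: 13.77
tool_pos: [0.6197, 0.0385, 0.0455]
ee_rot: [3.14, -0.019, -3.032]
wrist_force: [-22.9, 0.8, 13.2]
width: 0.0004
finger_force: 11.5
```

Supply is flush by force on both corners. Backing off, rising and moving over to the right side.

Emit:
servo_tool:
  plan:
    - [0.3, 0, 0, 0, 0, 0, 0]
    - [0.6, 0, 0, 0, 0, 0, 0]
    - [0.6, -0.1, -0.4, 0, 0, 0, 0]
    - [0.6, -0.3, -0.75, 0, 0, 0, 0]
    - [0.65, -0.6, -1, 0, 0, 0, 0]
    - [0.65, -1, -1, 0, 0, 0, 0]
    - [0.65, -1, -1, 0, 0, 0, 0]

```text
time: 14.35
tool_pos: [0.5752, -0.0749, 0.1485]
ee_rot: [-3.135, 0.005, -3.039]
wrist_force: [-0.6, 0.5, 0.1]
width: 0.0005
finger_force: 0.0
```

Emit:
servo_tool:
  plan:
    - [0.2, -0.35, -0.1, 0, 0, 0, 0]
    - [0.2, -0.75, -0.2, 0, 0, 0, 0]
    - [0.2, -1, -0.2, 0, 0, 0, 0]
    - [0.2, -1, -0.2, 0, 0, 0, 0]

```text
time: 14.68
tool_pos: [0.5646, -0.1746, 0.1656]
ee_rot: [-3.139, 0.0, -3.039]
wrist_force: [-0.4, 0.6, -0.6]
width: 0.0006
finger_force: 0.0
```

Emit:
servo_tool:
  plan:
    - [0, -0.4, 0, 0, 0, 0, 0]
    - [0, -0.8, 0, 0, 0, 0, 0]
    - [0, -1, 0, 0, 0, 0, 0]
    - [0, -1, 0, 0, 0, 0, 0]

```text
time: 15.02
tool_pos: [0.5751, -0.2724, 0.164]
ee_rot: [-3.141, -0.002, -3.037]
wrist_force: [-0.9, -0.4, -0.8]
width: 0.0006
finger_force: 0.0
```

```bash
python3 - <<'E'
from h import *
edge()
im=cv2.imread('pics/raw_t1.png')
for p in [(482.5,235.8)]:
  for z in (.03,.06,.09):
    w=ray('top',p,z)[:2]-[.611,-.0466]; print('handle in board',(.994*w[0]+.11*w[1]).round(3),(-.11*w[0]+.994*w[1]).round(3))
o=robot.get_obs(); print(o['tool_pos'],o['time'],o['joint_positions'])
save('top','t4.png',(270,110,520,290),3)
E
```

```text
px 299 397 area 3852 used 72
w 0.2342 yaw 0.0007 pos [ 0.0909 -0.0037]
handle in board -0.11 -0.3
handle in board -0.113 -0.291
handle in board -0.117 -0.282
[ 0.575186   -0.26988837  0.1640612 ] 15.0667 [-5.28023900e-01  2.95728370e-01  1.24258314e+00  1.91018437e-04
  1.60578898e+00 -2.20484570e+00]
```

View pics/t4.png

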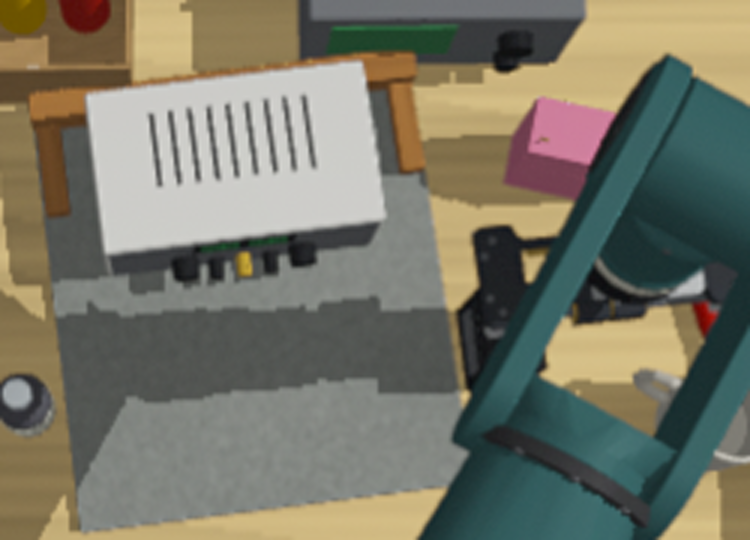

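Picture: the supply sits flush and square between the cleats (top centre at crop (235,155)). Now the battery: go down outside it, then press near its top.

Emit:
servo_tool:
  plan:
    - [0.08, -0.35, 0, 0, 0, 0, 0]
    - [0.08, -0.35, 0.35, 0, 0, 0, 0]
    - [0.08, -0.35, 0.69, 0, 0, 0, 0]
    - [0.08, -0.22, 0.69, 0, 0, 0, 0]
    - [0.08, -0.14, 0.69, 0, 0, 0, 0]
    - [0.08, -0.06, 0.69, 0, 0, 0, 0]
    - [0.08, 0.02, 0.69, 0, 0, 0, 0]
    - [0.08, 0.1, 0.69, 0, 0, 0, 0]

```text
time: 15.78
tool_pos: [0.5689, -0.2588, 0.1004]
ee_rot: [-3.137, 0.005, -3.031]
wrist_force: [-0.1, -1.6, 1.8]
width: 0.0003
finger_force: 0.9
```

Emit:
servo_tool:
  plan:
    - [0, 0.07, 0, 0, 0, 0, 0]
    - [0, 0.14, 0, 0, 0, 0, 0]
    - [0, 0.21, 0, 0, 0, 0, 0]
    - [0, 0.28, 0, 0, 0, 0, 0]
    - [0, 0.35, 0, 0, 0, 0, 0]
    - [0, 0.41, 0, 0, 0, 0, 0]
    - [0, 0.41, 0, 0, 0, 0, 0]
    - [0, 0.41, 0, 0, 0, 0, 0]
    - [0, 0.41, 0, 0, 0, 0, 0]

```text
time: 16.53
tool_pos: [0.5626, -0.2185, 0.0964]
ee_rot: [-3.142, -0.0, -3.032]
wrist_force: [-1.0, 0.1, 0.0]
width: 0.0008
finger_force: 0.0
```

```bash
python3 - <<'E'
from h import *
save('scene','s2.png',(150,140,430,350),2.8)
E
```

```text
(no output)
```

View pics/s2.png

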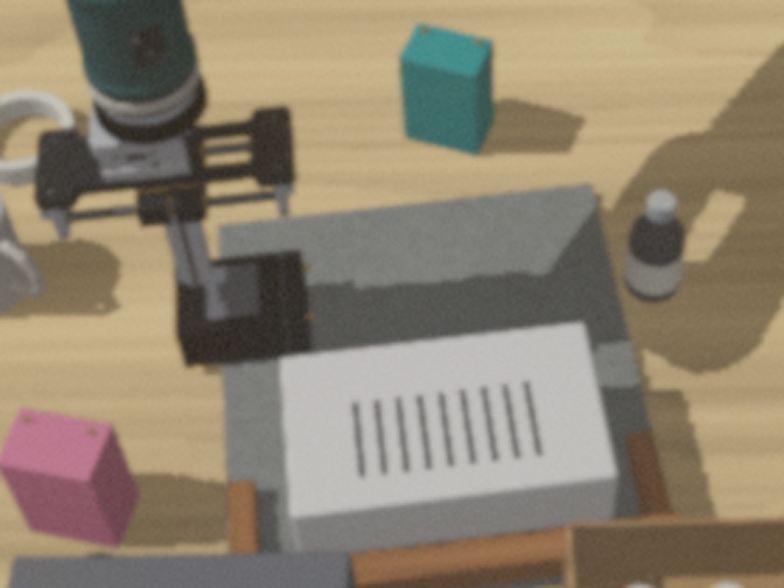

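Battery has fallen with its top (brass tabs at crop (307,268)/(307,315)) inwards, its foot overhanging the edge a little. Lift off and measure.

Emit:
servo_tool:
  plan:
    - [0, 0, -0.4, 0, 0, 0, 0]
    - [0, -0.1, -0.75, 0, 0, 0, 0]
    - [0, -0.4, -1, 0, 0, 0, 0]
    - [0, -0.8, -1, 0, 0, 0, 0]
    - [0, -1, -1, 0, 0, 0, 0]
    - [0, -1, -1, 0, 0, 0, 0]

```text
time: 17.08
tool_pos: [0.5732, -0.3227, 0.1963]
ee_rot: [-3.139, 0.0, -3.037]
wrist_force: [-0.5, -0.2, -0.2]
width: 0.0008
finger_force: 0.0
```

```bash
python3 - <<'E'
from h import *
edge()
o=robot.get_obs(); print(o['tool_pos'],o['time'])
save('top','t5.png',(330,160,530,310),4)
E
```

```text
px 299 397 area 3845 used 72
w 0.2342 yaw 0.0007 pos [ 0.0909 -0.0037]
[ 0.57312385 -0.3200886   0.19574987] 17.1333
```

View pics/t5.png

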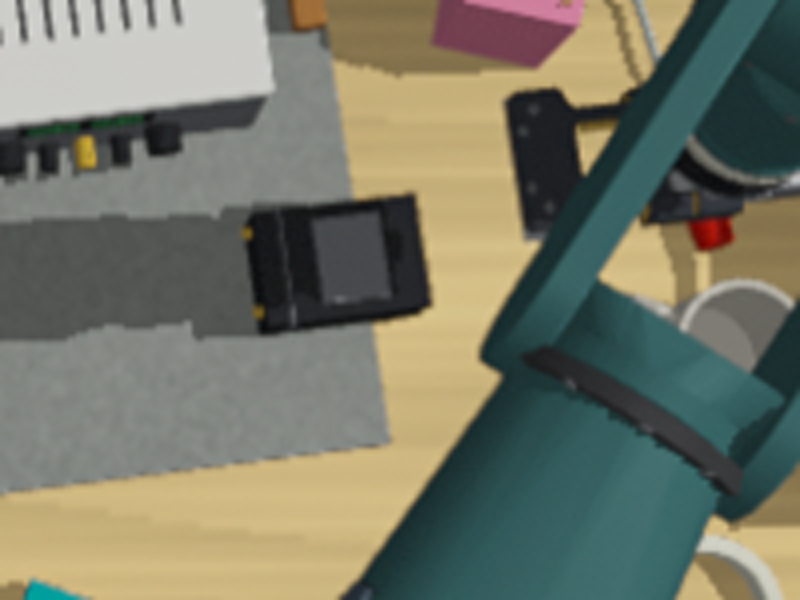

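```bash
python3 - <<'E'
from h import *
def b(x,y,z):
    w=ray('top',(330+x/4,160+y/4),z)[:2]-[.611,-.0466]; return np.array([.994*w[0]+.11*w[1],-.11*w[0]+.994*w[1]]).round(4)
for p in [(250,212),(413,195),(431,305),(265,333)]: print('bat',p,b(*p,.059))
for p in [(333,60),(352,190),(375,335),(388,440)]: print('edge',p,b(*p,.012))
E
```

```text
bat (250, 212) [-0.0339 -0.0873]
bat (413, 195) [-0.0352 -0.185 ]
bat (431, 305) [-0.1017 -0.1858]
bat (265, 333) [-0.1065 -0.0862]
edge (333, 60) [ 0.0633 -0.1584]
edge (352, 190) [-0.0196 -0.1582]
edge (375, 335) [-0.1104 -0.1593]
edge (388, 440) [-0.1747 -0.158 ]
```

Battery lies flat and square across the board, with its centre at about (-0.070, -0.137) m in the board frame. The supply is home and the arm is clear.

```bash
python3 -c "
from bench import robot
print(robot.close_job())"
```

```text
the job is handed in; nothing more can be done
None
```

I handed the job in at about 17 s of the 64 s allowed. The last pictures show the supply square and flush against the batten, and the battery lying flat across the board with its top inwards and its foot about 26 mm over the edge. I saw no bystander moved, and hand-in returned no verdict.

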